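# Press a star tile to dry between boards

### The job

Build a stack on the two props so that the star tile dries flat: rest the long board squarely across both props so that it bridges the gap, overhanging about equally at both ends, and lay the star tile flat on the middle of it. Then put the short board centred on the tile, lengthwise along the long board, and set the plaster mould flat in the middle of the short board as the weight.

Things in the scene. Friction and masses are not known exactly. Their poses are not given: they have to be found in the camera images.
- long_board_mid (a point): centre (half-way up) of the long plywood board, 230 x 64 x 12 mm, 0.11 kg, lying flat and loose on the table; z up, y along its 230 mm length, x across its 64 mm width; grasp it across the width
- short_board_mid (a point): centre (half-way up) of the short plywood board, 84 x 60 x 12 mm, 0.05 kg, lying flat and loose on the table; z up, y along its 84 mm length, x across its 60 mm width. It is too short to bridge the props
- star_tile_mid (a point): centre (half-way up) of the small blue-green flat eight-pointed star tile, 63 mm over opposite points (48 mm over opposite notches), 9 mm thick, 0.05 kg, loose on the table; z up; two opposite points lie within a few degrees of its x axis, two of its y axis
- plaster_mould_mid (a point): centre of the body of the white plaster mould, a rectangular block 62 x 51 mm and 20 mm high (this point lies 10 mm above its underside) with a carved relief rising 4 mm more in the middle of its top, 0.07 to 0.12 kg, loose on the table, relief up; z up, x along its 62 mm length, y across its 51 mm width
- prop_a_top (a point): centre of the top face of one of the two fixed kiln props: pale square posts, 44 x 44 mm, 45 mm high, with a 22 mm round hole down the middle, standing on a thin brown cork sheet (90 x 240 x 3 mm), so that the top faces are 48 mm above the table; z up. The two props' centres are 140 to 156 mm apart; an outer side of the prop may be turned a little from the line that joins them
- prop_b_top (a point): the same point of the other kiln prop
Things that resemble listed ones, but are neither listed nor needed, are in the scene too. Of the things that look like the part that bears plaster_mould_mid, the larger one is meant.

How it is judged:
At the end, for the whole second after the job is handed in: Long board level on both props (each prop centre within 15 mm of its middle line, 21 mm or more inside its end); tile flat within 12 mm of its middle; short board centred on the tile within 12 mm and 0.2 rad of the long board's line; mould flat on it within 12 mm; all released, at rest (x of prop_a_top in the frame of long_board_mid between -0.015 and 0.015 m and y of prop_a_top in the frame of long_board_mid between -0.094 and 0.094 m and z of prop_a_top in the frame of long_board_mid between -0.009 and -0.003 m and x of prop_b_top in the frame of long_board_mid between -0.015 and 0.015 m and y of prop_b_top in the frame of long_board_mid between -0.094 and 0.094 m and z of prop_b_top in the frame of long_board_mid between -0.009 and -0.003 m and angle between long_board_mid's own z axis and vertical below 0.05 rad and horizontal distance between star_tile_mid and long_board_mid below 0.012 m and z of star_tile_mid in the frame of long_board_mid between 0.0075 and 0.0135 m and angle between each of star_tile_mid, short_board_mid, plaster_mould_mid's own z axis and vertical below 0.08 rad and horizontal distance between short_board_mid and star_tile_mid below 0.012 m and z of short_board_mid in the frame of star_tile_mid between 0.0075 and 0.0135 m and horizontal distance between plaster_mould_mid and short_board_mid below 0.012 m and z of plaster_mould_mid in the frame of short_board_mid between 0.013 and 0.019 m and angle between the y axis of short_board_mid and the y axis of long_board_mid, either way round below 0.2 rad and linear speed of each of long_board, short_board, star_tile, plaster_mould below 0.02 m/s and angular speed of each of long_board, short_board, star_tile, plaster_mould below 0.2 rad/s); the robot touches nothing.
It also fails if it takes over 112 s, if anything falls off the work surface, if the arm or the gripper's body presses on something with over 40 N, if the wrist force passes 120 N, or if a joint passes its speed limit or range.

### The arm

A 6-joint arm with a two-finger parallel gripper is mounted at the origin on the work surface; the furniture and walls round the work are solid. World frame = base frame: x ahead of the robot, y to its left, z up, the work surface at z = 0. Lengths are in m, angles in rad, forces in N, time in s.
With the tool pointing down it reaches from about 0.225 to 0.875 m from the base axis. Payload 3.4 kg.
Tool frame: the origin (TCP) lies between the finger pads; the fingertips stand 14 mm ahead of it and the grasp point (between the pads) lies 5 mm behind it; z points along the fingers, y is the direction in which the jaws open and shut (so a half turn about z gives the same grasp; the last joint's range is limited). The gripper opens to 85 mm and grips with 20 to 120 N. Pads are 22 mm wide; open, the fingers measure 114 mm over their backs; the gripper's body (76 mm by 85 mm) begins 54 mm behind the grasp point. The pads swing forward as they close: fully open they stand 13 mm farther back than shut.
Start: joints at [1.123, 0.276, 1.505, -0, 1.361, -0.121], TCP at [0.185, 0.545, 0.245] pointing down, gripper open.
Joint ranges: [-2.89, 2.89], [-0.75, 2.08], [0.22, 2.7], [-1.18, 4.32], [0.11, 2.71], [-2.7, 2.7]. Speed limits (rad/s): [2.57, 2.57, 3.14, 3.14, 3.14, 3.14].

### API

Orientations are given as a unit quaternion [w, x, y, z].
In Python, from rig import manip, get_image, job gives the robot as it stands. The module is installed in compiled form; this text tells all that it offers.
- The arm moves only by the tool step_arm, never from a script. Its argument "moves" is one flat list of numbers, 5 for each row, row after row: the shift along the tool's x, y, z as a fraction of full scale, then the turn about the tool's z as a fraction of full scale, then the gripper's target within -1 to 1 (shut at 1, half-way at 0, fully open at -1). In form: [dx, dy, dz, twist, hand, dx, dy, dz, twist, hand, ...]. A call has 1 to 5 rows; each row is the pose to reach, as a shift and turn from the pose commanded when the call began, along the tool's axes at that moment, turning the shorter way round; what a row does not reach only later rows make up. Full scale, the value 1, is 500 mm for a shift and pi rad for a turn. A row lasts 1/10 s, in which the tool goes at most 50 mm and 8.59 degrees, less where a joint would pass 70% of its speed; a pose out of reach is approached as far as the arm can. A call with a number of a shift or a turn outside -1 to 1 is refused whole. A call with a gripper value outside its range is refused whole. The fingers move at their own pace and stop on an object; "force" is the grip in N (left out, the last holds). Time passes only in rows, so rows that repeat a pose let the fingers close. It gives the time, the measured TCP pose, the force and the opening at its end, in the units of the state.
- manip.get_state(): the state, without advancing time (a new reading comes with each control period).
- get_image(name): name is "scene" or "top" or "wrist"; returns a dict with "frame" (384x512x3 uint8, blue, green, red), "fx", "fy", "cx", "cy" (pixels), "rvec" (rotation vector, rad) and "tvec" (3), from world to camera coordinates, as OpenCV has them; the wrist camera has in their place "T_tool_cam" (4x4, takes a point from camera to tool coordinates, whose origin is the TCP and whose axes are the flange's). Camera axes: x right, y down, z forward; pixel columns grow to the right and rows downward; lengths in m; the calibration is good to about 2 mm. The wrist camera is an equidistant fisheye: a pixel r from the principal point sees the ray r / f radians off the axis. A picture is of the moment at which its call begins: read the wrist's pose just before it. There is no depth.
- job.sign_off(): hands the job in, once; it reports no verdict.
The state is a dict: "clock": time; "qpos": joint angles; "qd": joint speeds; "effort": joint torques, N m; "position": TCP position; "ee_rot": TCP orientation; "contact_force": force on the tool from outside, world axes, zero at the start; "moment": the same for the moment, N m; "width": finger opening in m.
Only numpy, scipy, OpenCV 4.12 (cv2) and the standard library are available. Lean on these libraries where they do the work, as an engineer would, in place of code of your own. Each camera call takes 0.05 s, during which the arm holds its last target. There are 200 camera calls.

## Working session

There is one attempt and no reset: what is moved stays moved. The work goes in short steps, Python scripts to look and compute and a tool call to move; the robot and the scene stay as the last step left them, time stands still between calls to the robot, and variables do not carry over. Pictures are saved under pics/ and viewed, about 12 in all and at most 16, crops included, and the job is handed in when it is done.

Besides the shell and the picture viewer there is one more tool, called after "Emit:" by a JSON object that holds its "api" and its "payload". step_arm: Moves the arm, as the interface text tells. Its arguments: {"type":"object","properties":{"moves":{"type":"array","items":{"type":"number","minimum":-1,"maximum":1}},"force":{"type":"number"}},"required":["moves"]}

```bash
mkdir -p pics
cat > h.py <<'E'
import numpy as np, cv2
from rig import manip, get_image, job
def ray_plane(im,uv,z):
    R,_=cv2.Rodrigues(np.array(im["rvec"],float)); t=np.array(im["tvec"],float).ravel()
    c=-R.T@t; out=[]
    for u,v in uv:
        d=R.T@np.array([(u-im["cx"])/im["fx"],(v-im["cy"])/im["fy"],1.])
        out.append((c+d*(z-c[2])/d[2])[:2])
    return np.array(out)
E
python3 - <<'E'
from h import *
s=manip.get_state(); print({k:np.round(v,3) for k,v in s.items()})
for n in("top","scene"):
    im=get_image(n); cv2.imwrite(f"pics/{n}0.png",cv2.resize(im["frame"],(800,600),interpolation=cv2.INTER_CUBIC))
    np.save(f"pics/{n}0.npy",im,allow_pickle=True)
    R,_=cv2.Rodrigues(np.array(im["rvec"],float));print(n,im["fx"],-R.T@np.array(im["tvec"]).ravel())
E
```

```text
{'clock': np.float64(0.0), 'qpos': array([ 1.123,  0.277,  1.506,  0.   ,  1.361, -0.121]), 'qd': array([ 0.002, -0.   ,  0.001, -0.001,  0.   ,  0.   ]), 'effort': array([ 0.0000e+00, -4.1678e+01, -2.4581e+01,  0.0000e+00,  1.1000e-02,
       -0.0000e+00]), 'position': array([0.184, 0.544, 0.244]), 'ee_rot': array([-0.   ,  0.163,  0.987, -0.001]), 'contact_force': array([-0.717, -0.269, -0.218]), 'moment': array([-0.08 ,  0.003,  0.046]), 'width': np.float64(0.085)}
top 413.698749268013 [0.26898155 0.00157017 1.25957464]
scene 364.8067500845806 [-0.50977106  0.45784425  0.63415916]
```

View pics/top0.png

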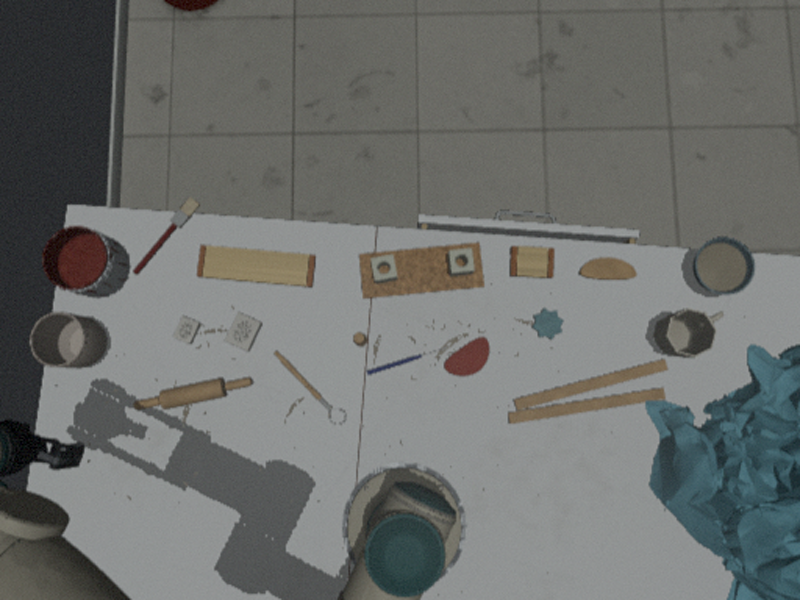

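View pics/scene0.png

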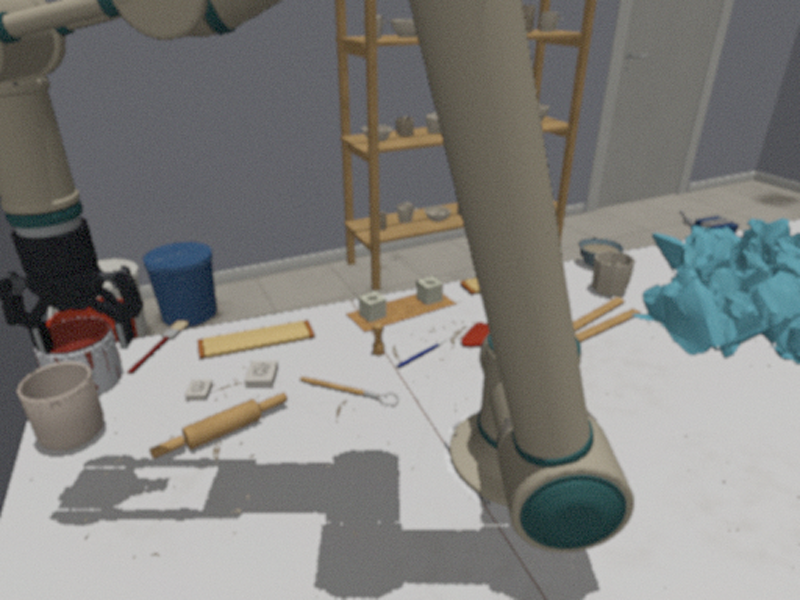

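Top view: +x is up and +y is left. At 800 px scale I see the long board at (256,266), props at (384,267) and (460,261), the short board at (532,262), the star at (547,324) and the large mould at (243,331). The small mould at (187,329) is the decoy. Next I measure these with contours.

```bash
cat > m.py <<'E'
from h import *
im=np.load("pics/top0.npy",allow_pickle=True).item(); f=im["frame"]; k=1.5625
g=cv2.resize(f[140:235,105:370],None,fx=3,fy=3,interpolation=cv2.INTER_CUBIC); cv2.imwrite("pics/crop0.png",g)
hsv=cv2.cvtColor(f,cv2.COLOR_BGR2HSV)
def box(name,c,half,mask,z):
    x,y=int(c[0]/k),int(c[1]/k); hx,hy=half
    m=np.zeros(f.shape[:2],np.uint8); m[y-hy:y+hy,x-hx:x+hx]=mask[y-hy:y+hy,x-hx:x+hx]
    cs,_=cv2.findContours(m*255,cv2.RETR_EXTERNAL,cv2.CHAIN_APPROX_NONE)
    c=max(cs,key=cv2.contourArea)
    P=ray_plane(im,c[:,0,:].astype(float),z)
    r=cv2.minAreaRect((P*1000).astype(np.float32)); M=cv2.moments(m,True)
    ctr=ray_plane(im,[(M["m10"]/M["m00"],M["m01"]/M["m00"])],z)[0]
    print(name,"rect",np.round(r[0],1),np.round(r[1],1),round(r[2],1),"centroid",np.round(ctr*1000,1))
H,S,V=[hsv[...,i].astype(int) for i in range(3)]
for n,c in(("long",(256,266)),("short",(532,262)),("star",(547,324)),("mould",(243,331)),("propA",(384,267)),("propB",(460,261)),("table",(350,420))): print(n,hsv[int(c[1]/k),int(c[0]/k)])
box("long",(256,266),(42,20),S>50,.012)
box("short",(532,262),(18,14),S>50,.012)
box("star",(547,324),(14,14),S>50,.009)
box("mould",(243,331),(15,17),V<190,.02)
box("propA",(384,267),(13,13),S<45,.048)
box("propB",(460,261),(13,13),S<45,.048)
E
python3 m.py
```

```text
long [ 21  80 137]
short [ 21  76 134]
star [ 94  66 105]
mould [ 36  10 124]
propA [16 86 95]
propB [ 15  97 105]
table [ 90   5 148]
long rect [496.9 286. ] [228.3  63. ] 84.3 centroid [496.5 285.6]
short rect [ 498.1 -256.8] [82.3 58.9] 88.2 centroid [ 498.5 -255.6]
star rect [ 376.7 -282.3] [52.1 49.5] 73.2 centroid [ 376.8 -282.2]
mould rect [371.2 308.6] [102.   88.2] 1.0 centroid [370.9 308.4]
propA rect [482.   33.1] [49.6 43.9] 9.0 centroid [495.5  34.9]
propB rect [ 493.6 -113.1] [48.9 46.7] 5.6 centroid [ 502.4 -111.2]
```

View pics/crop0.png

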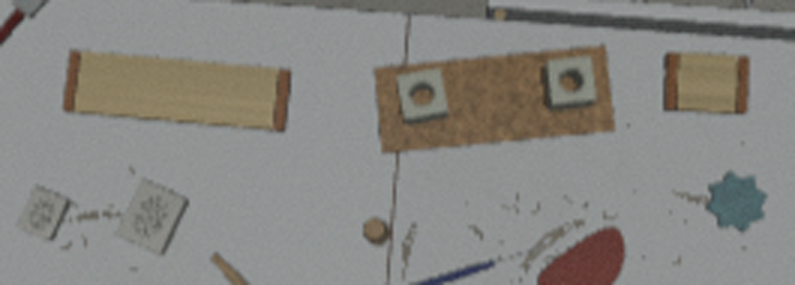

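Boards, star and cork match their given sizes. The masks failed for the props and mould, so I'll use the corners read from the crop for now and refine them with the wrist camera. Next I work out the approach to the long board.

```bash
cat >> h.py <<'E'
from scipy.spatial.transform import Rotation as Ro
def Rt(s): q=np.array(s["ee_rot"]); return Ro.from_quat([q[1],q[2],q[3],q[0]]).as_matrix()
def go(x,y,z,yaw,s=None):
    "yaw: world direction (deg) of tool y (jaw axis), mod 180; tool kept vertical. prints fractions"
    s=s or manip.get_state(); R=Rt(s); d=R.T@(np.array([x,y,z])-s["position"])
    cur=np.degrees(np.arctan2(R[1,1],R[0,1])); dw=(yaw-cur+90)%180-90
    alt=dw-180*np.sign(dw)
    print("cur",np.round(s["position"],4),"yaw",round(cur,2),"q6",round(s["qpos"][5],2),"t",s["clock"],"w",np.round(s["width"],4),"F",np.round(s["contact_force"],1))
    print("shift frac",np.round(d/.5,4),"twist frac",round(-dw/180,4),"alt",round(-alt/180,4))
def wrist(name):
    s=manip.get_state(); im=get_image("wrist"); im["s"]=s; np.save(f"pics/{name}.npy",im,allow_pickle=True); return im
def wpix(im,uv,z):
    "wrist fisheye pixels -> world xy at height z"
    R=Rt(im["s"]); T=np.array(im["T_tool_cam"]); C=R@T[:3,3]+im["s"]["position"]; out=[]
    for u,v in uv:
        a=np.array([(u-im["cx"])/im["fx"],(v-im["cy"])/im["fy"]]); r=np.linalg.norm(a)
        d=np.r_[a/max(r,1e-9)*np.sin(r),np.cos(r)]; d=R@T[:3,:3]@d
        out.append((C+d*(z-C[2])/d[2])[:2])
    return np.array(out)
def ortho(im,cx,cy,z,half=.08,n=600):
    "rectified overhead patch at height z: column = +x right, row = -y down (y up)"
    R=Rt(im["s"]); T=np.array(im["T_tool_cam"]); C=R@T[:3,3]+im["s"]["position"]
    xs=cx+np.linspace(-half,half,n); ys=cy+np.linspace(half,-half,n); X,Y=np.meshgrid(xs,ys)
    P=np.stack([X-C[0],Y-C[1],0*X+z-C[2]],-1)@(R@T[:3,:3])
    th=np.arctan2(np.hypot(P[...,0],P[...,1]),P[...,2]); ph=np.arctan2(P[...,1],P[...,0])
    u=im["cx"]+im["fx"]*th*np.cos(ph); v=im["cy"]+im["fy"]*th*np.sin(ph)
    return cv2.remap(im["frame"],u.astype(np.float32),v.astype(np.float32),cv2.INTER_CUBIC)
E
python3 - <<'E'
from h import *
im=np.load("pics/top0.npy",allow_pickle=True).item()
o=lambda L:[((u+.5)/3-.5+105,(v+.5)/3-.5+140) for u,v in L]
print("props",ray_plane(im,o([(422,94),(571,81)]),.048),"mould",ray_plane(im,o([(153,215)]),.02))
go(.37,.309,.2,71)
w=wrist("w_a"); print(w["T_tool_cam"],w["fx"],w["cx"],w["cy"])
E
```

```text
props [[ 0.48376218  0.03292585]
 [ 0.49519199 -0.1146892 ]] mould [[0.36839891 0.30478327]]
cur [0.1844 0.5442 0.2445] yaw 71.28 q6 -0.12 t 0.1 w 0.0855 F [1.3 0.1 1.7]
shift frac [-0.5025 -0.3261  0.0894] twist frac 0.0015 alt -0.9985
[[-8.10406415e-04 -9.63342362e-01 -2.68273808e-01  6.71178270e-02]
 [ 9.99999539e-01 -9.18973329e-04  2.79117431e-04  4.14694479e-05]
 [-5.15422120e-04 -2.68273458e-01  9.63342663e-01 -1.27335048e-01]
 [ 0.00000000e+00  0.00000000e+00  0.00000000e+00  1.00000000e+00]] 297.3186396354542 251.81810589566444 195.72549442489805
```

```bash
python3 -c "
from h import *
go(.44,.29,.26,-5.7)"
```

```text
cur [0.1844 0.5442 0.2446] yaw 71.28 q6 -0.12 t 0.15 w 0.085 F [ 0.  -0.  -0.6]
shift frac [-0.6473 -0.3176 -0.0304] twist frac 0.4277 alt -0.5723
```

Emit:
{"api": "step_arm", "payload": {"moves": [-0.647, -0.318, -0.03, 0.4277, -1, -0.647, -0.318, -0.03, 0.4277, -1, -0.647, -0.318, -0.03, 0.4277, -1, -0.647, -0.318, -0.03, 0.4277, -1, -0.647, -0.318, -0.03, 0.4277, -1], "force": 40}}

```text
clock: 0.65
position: [0.3624, 0.3667, 0.2556]
ee_rot: [-0.0, 0.515, 0.857, -0.0]
contact_force: [1.1, 0.4, -0.3]
width: 0.0854
```

```bash
python3 -c "
from h import *
go(.44,.29,.26,-5.7)"
```

```text
cur [0.3624 0.3667 0.2556] yaw 27.98 q6 0.17 t 0.65 w 0.0854 F [ 1.1  0.4 -0.3]
shift frac [-0.2084  0.065  -0.0088] twist frac 0.1871 alt -0.8129
```

Emit:
{"api": "step_arm", "payload": {"moves": [-0.208, 0.065, -0.009, 0.1871, -1, -0.208, 0.065, -0.009, 0.1871, -1, -0.208, 0.065, -0.009, 0.1871, -1, -0.208, 0.065, -0.009, 0.1871, -1, -0.208, 0.065, -0.009, 0.1871, -1]}}

```text
clock: 1.15
position: [0.4398, 0.2914, 0.2598]
ee_rot: [-0.0, 0.74, 0.673, -0.0]
contact_force: [-0.5, -0.2, -1.0]
width: 0.0856
```

Run:
```python
from h import *
w=wrist("w_b"); go(.497,.286,.06,-5.7)
cv2.imwrite("pics/w_b.png",np.hstack([ortho(w,.372,.305,.02,.06,390),ortho(w,.497,.286,.012,.06,390)]))
```

```text
cur [0.4394 0.2918 0.2599] yaw -5.26 q6 0.55 t 1.2 w 0.0852 F [-0.6 -0.3 -1.5]
shift frac [-0.0009  0.116   0.3996] twist frac 0.0025 alt -0.9975
```

View pics/w_b.png

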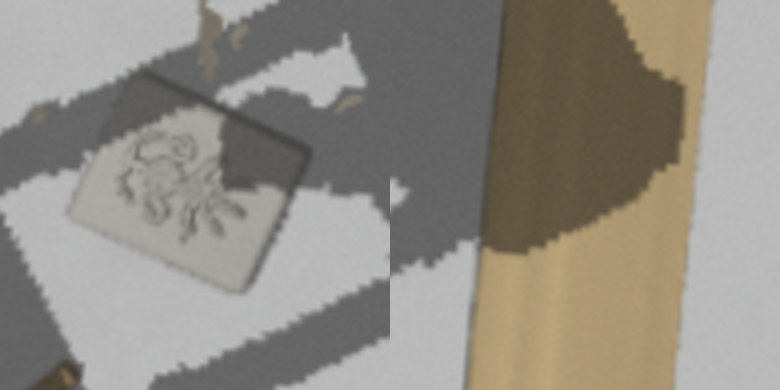

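The mould's top centre is at about (0.370, 0.309), with its long axis at −24.5°. The long board's middle line is at x=0.498 and its yaw is about −5°. Both agree with the top view, so I descend on the long board.

Emit:
{"api": "step_arm", "payload": {"moves": [-0.001, 0.117, 0.1, 0, -1, -0.001, 0.117, 0.2, 0, -1, -0.001, 0.117, 0.3, 0, -1, -0.001, 0.117, 0.4, 0, -1, -0.001, 0.117, 0.42, 0, -1]}}

```text
clock: 1.7
position: [0.4952, 0.2857, 0.0464]
ee_rot: [-0.001, 0.738, 0.675, -0.003]
contact_force: [-1.0, 0.6, 0.8]
width: 0.0854
```

Run:
```python
from h import *
go(.498,.286,.016,-5.2)
```

```text
cur [0.4952 0.2857 0.0464] yaw -5.14 q6 0.49 t 1.7 w 0.0854 F [-1.   0.6  0.8]
shift frac [0.0012 0.0058 0.0608] twist frac 0.0003 alt -0.9997
```

Emit:
{"api": "step_arm", "payload": {"moves": [0, 0.001, 0.03, 0, -1, 0, 0.001, 0.062, 0, -1, 0, 0.001, 0.062, 0, -1]}}

```text
clock: 2.0
position: [0.496, 0.286, 0.017]
ee_rot: [-0.001, 0.738, 0.674, -0.002]
contact_force: [-0.2, -0.5, -0.0]
width: 0.0856
```

Emit:
{"api": "step_arm", "payload": {"moves": [0, 0, 0.003, 0, 0.2, 0, 0, 0.003, 0, 0.2, 0, 0, 0.003, 0, 1, 0, 0, 0.003, 0, 1, 0, 0, 0.003, 0, 1], "force": 40}}

```text
clock: 2.5
position: [0.4986, 0.2867, 0.0191]
ee_rot: [0.0, 0.739, 0.673, 0.001]
contact_force: [-2.9, 0.1, 6.5]
width: 0.0615
```

Emit:
{"api": "step_arm", "payload": {"moves": [0, 0, 0, 0, 1, 0, 0, -0.01, 0, 1, 0, 0, -0.04, 0, 1, 0, 0, -0.1, 0, 1, 0, 0, -0.16, 0, 1]}}

```text
clock: 3.0
position: [0.4978, 0.2857, 0.0981]
ee_rot: [-0.0, 0.739, 0.673, -0.001]
contact_force: [0.8, -0.3, -0.6]
width: 0.0614
```

Run:
```python
from h import *
w=wrist("w_c"); go(.495,.2,.15,-4.5)
cv2.imwrite("pics/w_c.png",w["frame"])
```

```text
cur [0.501  0.2872 0.1036] yaw -5.36 q6 0.49 t 3.05 w 0.0608 F [2.1 0.8 2.4]
shift frac [-0.1743  0.0051 -0.0934] twist frac -0.0048 alt 0.9952
```

View pics/w_c.png

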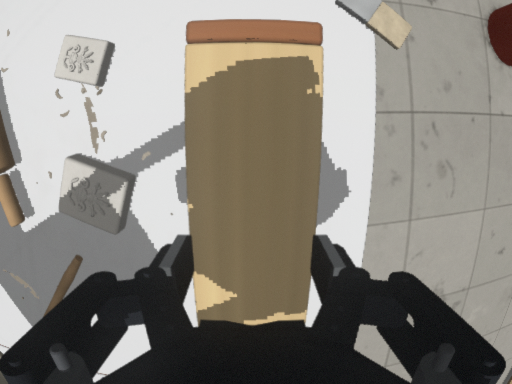

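The board is held; its far (+y) end edge is at row 21, columns 187–322.

Run:
```python
from h import *
w=np.load("pics/w_c.npy",allow_pickle=True).item()
P=wpix(w,[(187,22),(322,22)],w["s"]["position"][2]-.007); R=Rt(w["s"])
print((np.c_[P-w["s"]["position"][:2],[0,0]]@R)*1000)
go(.4895,-.0409,.13,4.4)
```

```text
[[ 1.12540635e+02 -2.87357081e+01 -6.99687145e-02]
 [ 1.12709155e+02  3.28213911e+01 -1.40448455e-01]]
cur [0.501  0.2872 0.1036] yaw -5.36 q6 0.49 t 3.05 w 0.0608 F [2.1 0.8 2.4]
shift frac [-0.6552  0.0388 -0.055 ] twist frac -0.0542 alt 0.9458
```

Emit:
{"api": "step_arm", "payload": {"moves": [-0.08, 0.005, -0.05, -0.01, 1, -0.17, 0.01, -0.055, -0.02, 1, -0.26, 0.016, -0.055, -0.03, 1, -0.35, 0.02, -0.055, -0.04, 1, -0.44, 0.026, -0.055, -0.054, 1]}}

```text
clock: 3.55
position: [0.4902, 0.0641, 0.1254]
ee_rot: [0.0, 0.679, 0.734, 0.0]
contact_force: [-0.3, -0.6, -1.2]
width: 0.0611
```

Run:
```python
from h import *
go(.4895,-.0409,.13,4.4)
```

```text
cur [0.4902 0.0641 0.1254] yaw 4.48 q6 -0.09 t 3.55 w 0.0611 F [-0.3 -0.6 -1.2]
shift frac [-0.2093 -0.0177 -0.0091] twist frac 0.0004 alt -0.9996
```

Emit:
{"api": "step_arm", "payload": {"moves": [-0.08, -0.008, 0, 0, 1, -0.15, -0.014, 0, 0, 1, -0.19, -0.017, 0, 0, 1, -0.209, -0.018, 0, 0, 1, -0.209, -0.018, 0, 0, 1]}}

```text
clock: 4.05
position: [0.4896, -0.0399, 0.1252]
ee_rot: [0.0, 0.68, 0.733, 0.0]
contact_force: [-0.2, 0.8, -0.8]
width: 0.061
```

Emit:
{"api": "step_arm", "payload": {"moves": [0, 0, 0, 0, 1, 0, 0, 0, 0, 1, 0, 0, 0, 0, 1]}}

```text
clock: 4.35
position: [0.4894, -0.0379, 0.1251]
ee_rot: [-0.0, 0.679, 0.734, 0.0]
contact_force: [-0.8, 0.7, -1.4]
width: 0.0608
```

Run:
```python
from h import *
go(.4895,-.0409,.068,4.4)
im=get_image("top"); cv2.imwrite("pics/top1.png",cv2.resize(im["frame"][130:240,190:350],None,fx=5,fy=5,interpolation=cv2.INTER_CUBIC))
```

```text
cur [ 0.4894 -0.0379  0.1251] yaw 4.44 q6 -0.3 t 4.35 w 0.0608 F [-0.8  0.7 -1.4]
shift frac [-0.006  -0.0002  0.1143] twist frac 0.0002 alt -0.9998
```

View pics/top1.png

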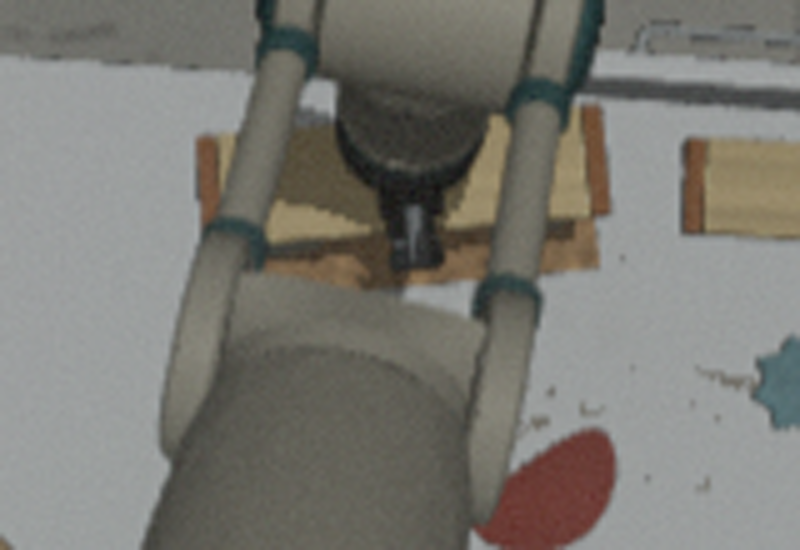

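The board is aligned over the props, so I lower it.

Emit:
{"api": "step_arm", "payload": {"moves": [-0.004, 0, 0.05, 0, 1, -0.004, 0, 0.09, 0, 1, -0.004, 0, 0.105, 0, 1, -0.004, 0, 0.11, 0, 1, -0.004, 0, 0.113, 0, 1]}}

```text
clock: 4.9
position: [0.4901, -0.0409, 0.069]
ee_rot: [0.0, 0.68, 0.734, 0.0]
contact_force: [-0.1, -0.4, -1.0]
width: 0.0609
```

Emit:
{"api": "step_arm", "payload": {"moves": [0, 0, 0.002, 0, 1, 0, 0, 0.002, 0, 1]}}

```text
clock: 5.1
position: [0.4901, -0.0411, 0.0683]
ee_rot: [0.001, 0.68, 0.733, 0.0]
contact_force: [-0.3, -0.1, -1.3]
width: 0.0611
```

Emit:
{"api": "step_arm", "payload": {"moves": [0, 0, 0.002, 0, 1, 0, 0, 0.004, 0, 1, 0, 0, 0.004, 0, 1]}}

```text
clock: 5.4
position: [0.4901, -0.0411, 0.067]
ee_rot: [0.001, 0.68, 0.733, 0.0]
contact_force: [-0.9, 0.0, 7.4]
width: 0.0611
```

Contact is at 0.067, as predicted. Release and rise.

Emit:
{"api": "step_arm", "payload": {"moves": [0, 0, -0.001, 0, 0.1, 0, 0, -0.001, 0, -1, 0, 0, -0.001, 0, -1, 0, 0, -0.001, 0, -1, 0, 0, -0.02, 0, -1]}}

```text
clock: 5.9
position: [0.4885, -0.0408, 0.0749]
ee_rot: [-0.001, 0.68, 0.733, -0.001]
contact_force: [-0.4, 0.7, -0.2]
width: 0.0854
```

Emit:
{"api": "step_arm", "payload": {"moves": [0, 0, -0.08, 0, -1, 0, 0, -0.16, 0, -1, 0, 0, -0.24, 0, -1, 0, 0, -0.28, 0, -1, 0, 0, -0.28, 0, -1]}}

```text
clock: 6.4
position: [0.4918, -0.0415, 0.2197]
ee_rot: [0.004, 0.68, 0.733, 0.002]
contact_force: [1.0, -0.4, 0.9]
width: 0.0854
```

Run:
```python
from h import *
w=wrist("w_d"); cv2.imwrite("pics/w_d.png",w["frame"]); go(.377,-.23,.21,5)
```

```text
cur [ 0.4904 -0.0412  0.2174] yaw 4.35 q6 -0.3 t 6.45 w 0.0849 F [ 0.2  0.1 -0.8]
shift frac [-0.3593 -0.2548  0.0143] twist frac -0.0036 alt 0.9964
```

View pics/w_d.png

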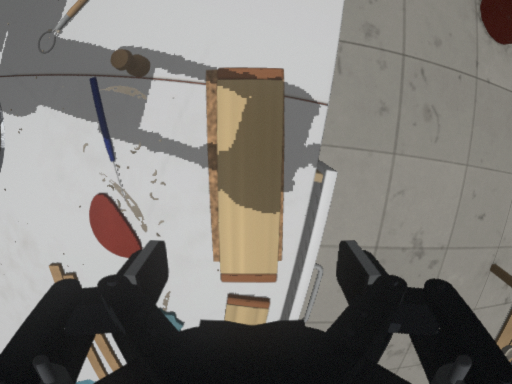

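Run:
```python
from h import *
w=np.load("pics/w_d.npy",allow_pickle=True).item()
P=wpix(w,[(217,68),(284,70),(277,281),(221,281)],.06); print(P.round(4),P.mean(0)); e=(P[0]+P[1]-P[2]-P[3])/2
print(np.linalg.norm(e),np.degrees(np.arctan2(e[1],e[0]))-90)
go(.38,-.32,.2,10)
```

```text
[[ 0.4523  0.0695]
 [ 0.516   0.0723]
 [ 0.5306 -0.1513]
 [ 0.4676 -0.1558]] [ 0.49160623 -0.04133331]
0.22494968774633425 3.8100185230111947
cur [ 0.4904 -0.0412  0.2174] yaw 4.35 q6 -0.3 t 6.45 w 0.0849 F [ 0.2  0.1 -0.8]
shift frac [-0.5392 -0.2626  0.0345] twist frac -0.0314 alt 0.9686
```

The long board is at (0.4916, −0.0413), yaw about 4°, straddling both ends of the cork. Next, the star.

Emit:
{"api": "step_arm", "payload": {"moves": [-0.54, -0.263, 0.034, 0, -1, -0.54, -0.263, 0.034, 0, -1, -0.54, -0.263, 0.034, 0, -1, -0.54, -0.263, 0.034, 0, -1, -0.54, -0.263, 0.034, 0, -1]}}

```text
clock: 6.95
position: [0.3958, -0.2738, 0.1999]
ee_rot: [-0.002, 0.68, 0.733, 0.0]
contact_force: [1.0, -0.6, -0.4]
width: 0.0855
```

```bash
python3 -c "
from h import *
go(.38,-.32,.2,4)"
```

```text
cur [ 0.3958 -0.2738  0.1999] yaw 4.36 q6 -0.83 t 6.95 w 0.0855 F [ 1.  -0.6 -0.4]
shift frac [-0.0897 -0.0385 -0.0004] twist frac 0.002 alt -0.998
```

Emit:
{"api": "step_arm", "payload": {"moves": [-0.09, -0.038, 0, 0, -1, -0.09, -0.038, 0, 0, -1, -0.09, -0.038, 0, 0, -1, -0.09, -0.038, 0, 0, -1]}}

```text
clock: 7.35
position: [0.3817, -0.318, 0.2004]
ee_rot: [-0.002, 0.68, 0.734, 0.0]
contact_force: [-0.2, 0.2, 0.0]
width: 0.0857
```

Run:
```python
from h import *
w=wrist("w_e"); g=ortho(w,.377,-.282,.009,.05,400); 
h=cv2.cvtColor(g,cv2.COLOR_BGR2HSV); m=((h[...,1]>55)&(h[...,0]>75)&(h[...,0]<110)).astype(np.uint8)*255
cs,_=cv2.findContours(m,cv2.RETR_EXTERNAL,cv2.CHAIN_APPROX_NONE); c=max(cs,key=cv2.contourArea)
M=cv2.moments(c); u,v=M["m10"]/M["m00"],M["m01"]/M["m00"]; px=.1/399
print("centre",.327+u*px,-.232-v*px,"area mm2",M["m00"]*px*px*1e6)
d=c[:,0,:]-np.array([u,v]); r=np.hypot(*d.T)*px*1e3; a=np.arctan2(-d[:,1],d[:,0])
print("rmax,min",r.max(),r.min(),"point phase deg mod45",np.degrees(np.angle(np.sum((r-r.mean())*np.exp(8j*a))))/8)
b=ortho(w,.498,-.256,.012,.05,400); cv2.imwrite("pics/w_e.png",np.hstack([g,b]))
go(.377,-.282,.05,0)
```

```text
centre 0.3785034090655414 -0.28242462923649214 area mm2 2093.2971526560764
rmax,min 29.96584350681592 21.968795300912227 point phase deg mod45 11.709002507078788
cur [ 0.382  -0.3178  0.2007] yaw 4.42 q6 -0.91 t 7.4 w 0.0853 F [ 0.4  0.9 -0.6]
shift frac [ 0.0714 -0.0042  0.3016] twist frac 0.0245 alt -0.9755
```

View pics/w_e.png

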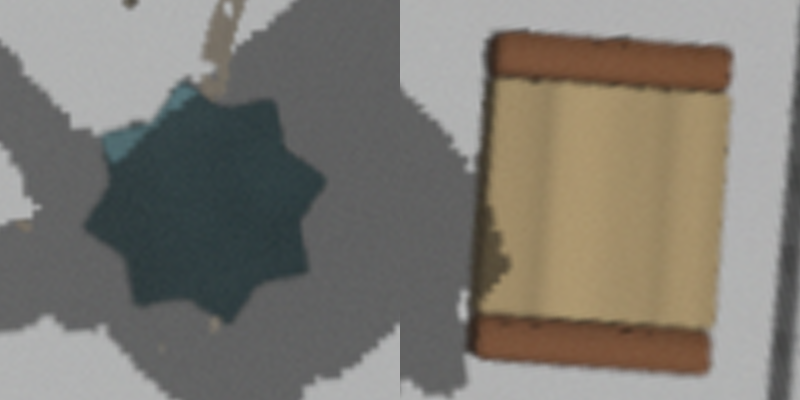

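Star centre is (0.3785, −0.2824) with points at 11.7° mod 45°, so I grip at the notches with the jaw at −10.8°. Short board centre is (0.498, −0.2565), jaw −3.7°.

```bash
python3 -c "
from h import *
go(.3785,-.2824,.017,-10.8)"
```

```text
cur [ 0.382  -0.3178  0.2007] yaw 4.42 q6 -0.91 t 7.4 w 0.0853 F [ 0.4  0.9 -0.6]
shift frac [ 0.0702 -0.0012  0.3676] twist frac 0.0845 alt -0.9155
```

Emit:
{"api": "step_arm", "payload": {"moves": [0.07, -0.001, 0.03, 0.04, -1, 0.07, -0.001, 0.12, 0.0845, -1, 0.07, -0.001, 0.2, 0.0845, -1, 0.07, -0.001, 0.26, 0.0845, -1, 0.07, -0.001, 0.3, 0.0845, -1]}}

```text
clock: 7.9
position: [0.3785, -0.2817, 0.0496]
ee_rot: [-0.002, 0.77, 0.638, -0.0]
contact_force: [-0.3, -0.2, 0.1]
width: 0.0851
```

Emit:
{"api": "step_arm", "payload": {"moves": [0, 0, 0, 0, -1, 0, 0, 0, 0, -1]}}

```text
clock: 8.1
position: [0.3795, -0.2835, 0.0518]
ee_rot: [-0.0, 0.77, 0.638, 0.0]
contact_force: [-0.1, -0.2, -0.2]
width: 0.0855
```

Run:
```python
from h import *
go(.3785,-.2824,.017,-10.8)
w=wrist("w_f"); g=ortho(w,.377,-.282,.009,.05,400); 
h=cv2.cvtColor(g,cv2.COLOR_BGR2HSV); m=((h[...,1]>55)&(h[...,0]>75)&(h[...,0]<110)).astype(np.uint8)*255
cs,_=cv2.findContours(m,cv2.RETR_EXTERNAL,cv2.CHAIN_APPROX_NONE); c=max(cs,key=cv2.contourArea)
M=cv2.moments(c); px=.1/399
print("centre",.327+M["m10"]/M["m00"]*px,-.232-M["m01"]/M["m00"]*px,"area",M["m00"]*px*px*1e6)
```

```text
cur [ 0.3795 -0.2835  0.0518] yaw -10.75 q6 -0.6 t 8.1 w 0.0855 F [-0.1 -0.2 -0.2]
shift frac [ 0.0019 -0.0023  0.0696] twist frac 0.0003 alt -0.9997
centre 0.378608397384704 -0.28128243420414745 area 2205.73363232643
```

Emit:
{"api": "step_arm", "payload": {"moves": [0.003, -0.001, 0.035, 0, -1, 0.003, -0.001, 0.066, 0, -1, 0.003, -0.001, 0.068, 0, -1, 0.003, -0.001, 0.068, 0, 0.1, 0.003, -0.001, 0.068, 0, 0.1]}}

```text
clock: 8.65
position: [0.3795, -0.2836, 0.0188]
ee_rot: [0.001, 0.771, 0.637, 0.0]
contact_force: [-0.5, 0.1, -0.0]
width: 0.0594
```

Emit:
{"api": "step_arm", "payload": {"moves": [0, 0, 0, 0, 1, 0, 0, 0, 0, 1, 0, 0, 0, 0, 1, 0, 0, 0, 0, 1], "force": 25}}

```text
clock: 9.05
position: [0.3818, -0.2862, 0.0229]
ee_rot: [0.005, 0.771, 0.637, 0.0]
contact_force: [-4.0, 2.4, 39.5]
width: 0.0003
```

The fingers closed over the tile: the tips sit further back when the jaws are partly open. I reopen, lift and look.

Emit:
{"api": "step_arm", "payload": {"moves": [0, 0, -0.012, 0, 1, 0, 0, -0.02, 0, -1, 0, 0, -0.02, 0, -1, 0, 0, -0.06, 0, -1, 0, 0, -0.08, 0, -1]}}

```text
clock: 9.55
position: [0.3789, -0.283, 0.058]
ee_rot: [0.0, 0.771, 0.637, 0.0]
contact_force: [-0.4, -0.5, 0.6]
width: 0.058
```

```bash
cat > star.py <<'E'
from h import *
import sys
def star(w,cx,cy,z=.009):
    g=ortho(w,cx,cy,z,.05,400); h=cv2.cvtColor(g,cv2.COLOR_BGR2HSV); m=((h[...,1]>55)&(h[...,0]>75)&(h[...,0]<110)).astype(np.uint8)*255
    cs,_=cv2.findContours(m,cv2.RETR_EXTERNAL,cv2.CHAIN_APPROX_NONE); c=max(cs,key=cv2.contourArea)
    M=cv2.moments(c); px=.1/399; u,v=M["m10"]/M["m00"],M["m01"]/M["m00"]
    d=c[:,0,:]-np.array([u,v]); r=np.hypot(*d.T)*px*1e3; a=np.arctan2(-d[:,1],d[:,0])
    print("star",cx-.05+u*px,cy+.05-v*px,"area",M["m00"]*px*px*1e6,"phase",np.degrees(np.angle(np.sum((r-r.mean())*np.exp(8j*a))))/8)
    return g
E
python3 - <<'E'
from star import *
w=wrist("w_g"); g=star(w,.377,-.282); cv2.imwrite("pics/w_g.png",g); go(.3785,-.2824,.009,-10.8)
E
```

```text
star 0.3787659449692754 -0.2813717229037305 area 2202.4987280230653 phase 11.384194718277195
cur [ 0.3797 -0.2838  0.0592] yaw -10.86 q6 -0.6 t 9.6 w 0.0656 F [ 0.3 -0.4  0.7]
shift frac [ 0.0024 -0.003   0.1003] twist frac -0.0003 alt 0.9997
```

View pics/w_g.png

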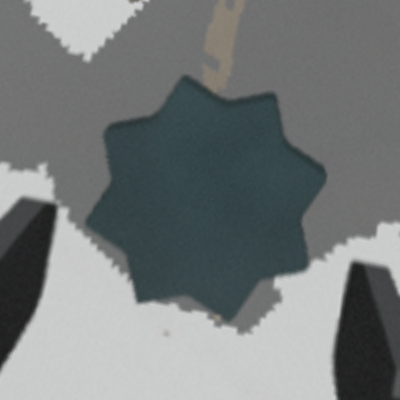

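The tile didn't move. From the linkage geometry I estimate the tips about 10 mm ahead of the TCP at a 56 mm opening, so I'll grasp with the TCP at about 0.0115.

Emit:
{"api": "step_arm", "payload": {"moves": [0.002, -0.001, 0.03, 0, -0.6, 0.002, -0.001, 0.07, 0, -0.6, 0.002, -0.001, 0.09, 0, -0.6, 0.002, -0.001, 0.095, 0, -0.6, 0.002, -0.001, 0.095, 0, -0.6]}}

```text
clock: 10.1
position: [0.3783, -0.2817, 0.0096]
ee_rot: [-0.001, 0.771, 0.637, -0.0]
contact_force: [0.4, 1.0, -0.4]
width: 0.0682
```

Emit:
{"api": "step_arm", "payload": {"moves": [0, 0, 0, 0, 0.3, 0, 0, 0, 0, 0.3], "force": 25}}

```text
clock: 10.3
position: [0.3787, -0.2821, 0.0108]
ee_rot: [0.0, 0.771, 0.637, 0.0]
contact_force: [-0.7, 0.5, 2.5]
width: 0.0554
```

Emit:
{"api": "step_arm", "payload": {"moves": [0, 0, 0, 0, 1, 0, 0, 0, 0, 1], "force": 30}}

```text
clock: 10.5
position: [0.3787, -0.2821, 0.0108]
ee_rot: [0.001, 0.771, 0.637, 0.0]
contact_force: [0.1, 1.0, 6.0]
width: 0.0551
```

Emit:
{"api": "step_arm", "payload": {"moves": [0, 0, -0.01, 0, 1, 0, 0, -0.04, 0, 1, 0, 0, -0.12, 0, 1, 0, 0, -0.2, 0, 1, 0, 0, -0.27, 0, 1]}}

```text
clock: 11.0
position: [0.3786, -0.2819, 0.1471]
ee_rot: [0.001, 0.771, 0.637, 0.0]
contact_force: [0.3, -0.3, -1.5]
width: 0.0549
```

Run:
```python
from star import *
w=wrist("w_h"); p=w["s"]["position"]; star(w,p[0],p[1],p[2]-.0025)
print((Rt(w["s"]))[:2,:2].round(3)); cv2.imwrite("pics/w_h.png",w["frame"][150:]); go(.4916,-.0413,.14,4)
```

```text
star 0.379515120531671 -0.2815490393973943 area 2231.8641214565237 phase 11.537412675942676
[[ 0.188  0.982]
 [ 0.982 -0.188]]
cur [ 0.3812 -0.2844  0.1523] yaw -10.85 q6 -0.6 t 11.05 w 0.0546 F [ 0.6 -1.3  3.6]
shift frac [0.5193 0.1251 0.0224] twist frac -0.0825 alt 0.9175
```

View pics/w_h.png

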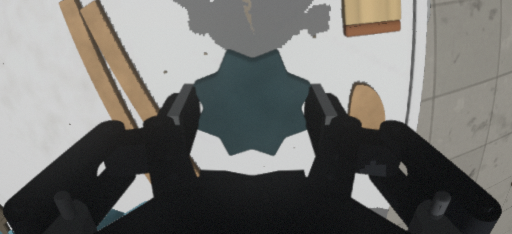

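The tile is held level between the pads. Move to the board's middle.

Emit:
{"api": "step_arm", "payload": {"moves": [0.52, 0.125, 0.02, -0.0825, 1, 0.52, 0.125, 0.02, -0.0825, 1, 0.52, 0.125, 0.02, -0.0825, 1, 0.52, 0.125, 0.02, -0.0825, 1, 0.52, 0.125, 0.02, -0.0825, 1]}}

```text
clock: 11.55
position: [0.4821, -0.0525, 0.1358]
ee_rot: [0.0, 0.682, 0.731, 0.0]
contact_force: [1.3, -0.3, -1.4]
width: 0.0551
```

```bash
python3 -c "
from h import *
go(.4915,-.0413,.13,4)"
```

```text
cur [ 0.4821 -0.0525  0.1358] yaw 3.97 q6 -0.32 t 11.55 w 0.0551 F [ 1.3 -0.3 -1.4]
shift frac [0.021  0.0203 0.0116] twist frac -0.0002 alt 0.9998
```

Emit:
{"api": "step_arm", "payload": {"moves": [0.021, 0.02, 0.02, 0, 1, 0.021, 0.02, 0.05, 0, 1, 0.021, 0.02, 0.08, 0, 1, 0.021, 0.02, 0.1, 0, 1, 0.021, 0.02, 0.115, 0, 1]}}

```text
clock: 12.05
position: [0.4903, -0.0435, 0.0772]
ee_rot: [-0.0, 0.682, 0.731, -0.0]
contact_force: [-0.4, 0.1, -0.3]
width: 0.0548
```

Emit:
{"api": "step_arm", "payload": {"moves": [0, 0, 0.002, 0, 1, 0, 0, 0.002, 0, 1]}}

```text
clock: 12.25
position: [0.4909, -0.0435, 0.0772]
ee_rot: [0.0, 0.682, 0.731, 0.0]
contact_force: [-0.5, -0.1, -1.0]
width: 0.0548
```

Emit:
{"api": "step_arm", "payload": {"moves": [0.003, 0, 0.004, 0, 1, 0.004, 0, 0.008, 0, 1, 0.004, 0, 0.01, 0, 1, 0.004, 0, 0.011, 0, 1, 0.004, 0, 0.011, 0, 1]}}

```text
clock: 12.75
position: [0.4907, -0.0411, 0.0717]
ee_rot: [0.0, 0.682, 0.731, 0.0]
contact_force: [-0.7, 0.5, 0.2]
width: 0.0546
```

Emit:
{"api": "step_arm", "payload": {"moves": [0, 0, 0.001, 0, 1, 0, 0, 0.002, 0, 1, 0, 0, 0.002, 0, 1]}}

```text
clock: 13.05
position: [0.4908, -0.0412, 0.0709]
ee_rot: [0.0, 0.682, 0.731, 0.0]
contact_force: [-1.3, -0.3, 1.3]
width: 0.0551
```

Emit:
{"api": "step_arm", "payload": {"moves": [0, 0, 0, 0, -0.4, 0, 0, 0, 0, -0.6, 0, 0, -0.005, 0, -0.8, 0, 0, -0.02, 0, -1, 0, 0, -0.06, 0, -1]}}

```text
clock: 13.55
position: [0.4894, -0.0409, 0.1001]
ee_rot: [-0.002, 0.682, 0.731, -0.001]
contact_force: [0.4, -0.2, 0.6]
width: 0.0853
```

Emit:
{"api": "step_arm", "payload": {"moves": [0, 0, -0.08, 0, -1, 0, 0, -0.14, 0, -1, 0, 0, -0.2, 0, -1, -0.1, 0, -0.2, 0, -1, -0.1, 0, -0.2, 0, -1]}}

```text
clock: 14.05
position: [0.4959, -0.0955, 0.2029]
ee_rot: [0.004, 0.683, 0.73, -0.0]
contact_force: [-0.4, 0.6, -0.4]
width: 0.0857
```

Run:
```python
from star import *
w=wrist("w_i"); g=star(w,.4916,-.0413,.069); cv2.imwrite("pics/w_i.png",ortho(w,.4916,-.0413,.06,.13,600)); go(.498,-.2565,.15,-3.7)
```

```text
star 0.4916263680389793 -0.04213952164009544 area 2070.684229370418 phase -18.886007806340345
cur [ 0.4947 -0.0931  0.2019] yaw 3.8 q6 -0.39 t 14.1 w 0.0851 F [-0.6 -0.1 -0.3]
shift frac [-0.3263 -0.0153  0.1042] twist frac 0.0417 alt -0.9583
```

View pics/w_i.png

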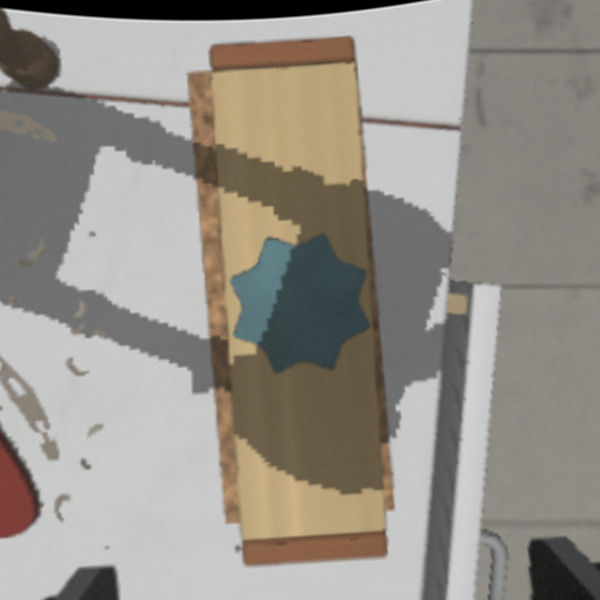

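The tile lies flat on the board's middle: star (0.4916, −0.0421), board (0.4916, −0.0413). Next, the short board.

Emit:
{"api": "step_arm", "payload": {"moves": [-0.1, 0, 0.01, 0.04, -0.7, -0.2, -0.01, 0.03, 0.0417, -0.7, -0.3, -0.015, 0.08, 0.0417, -0.7, -0.327, -0.015, 0.17, 0.0417, -0.7, -0.327, -0.015, 0.26, 0.0417, -0.7]}}

```text
clock: 14.6
position: [0.4992, -0.2578, 0.0703]
ee_rot: [0.002, 0.73, 0.684, 0.0]
contact_force: [0.2, 0.3, -0.4]
width: 0.0725
```

Emit:
{"api": "step_arm", "payload": {"moves": [0, 0, 0.02, 0, -0.7, 0, 0, 0.03, 0, -0.7]}}

```text
clock: 14.8
position: [0.4972, -0.2534, 0.0546]
ee_rot: [-0.002, 0.728, 0.685, -0.0]
contact_force: [0.9, -0.2, 0.4]
width: 0.0726
```

```bash
python3 -c "
from h import *
go(.498,-.2565,.011,-3.7)"
```

```text
cur [ 0.4972 -0.2534  0.0546] yaw -3.51 q6 -0.54 t 14.8 w 0.0726 F [ 0.9 -0.2  0.4]
shift frac [-0.0064  0.0023  0.0871] twist frac 0.0011 alt -0.9989
```

Emit:
{"api": "step_arm", "payload": {"moves": [-0.003, 0.001, 0.04, 0, -0.7, -0.003, 0.001, 0.08, 0, -0.7, -0.003, 0.001, 0.086, 0, -0.7, -0.003, 0.001, 0.086, 0, -0.7]}}

```text
clock: 15.2
position: [0.4994, -0.256, 0.0141]
ee_rot: [0.001, 0.728, 0.685, 0.0]
contact_force: [0.9, 0.5, 0.2]
width: 0.0724
```

Emit:
{"api": "step_arm", "payload": {"moves": [0, 0, 0, 0, 0.3, 0, 0, 0, 0, 1, 0, 0, 0, 0, 1], "force": 35}}

```text
clock: 15.5
position: [0.4998, -0.2566, 0.0148]
ee_rot: [0.002, 0.728, 0.685, 0.001]
contact_force: [1.4, 1.0, 6.4]
width: 0.0588
```

Emit:
{"api": "step_arm", "payload": {"moves": [0, 0, -0.01, 0, 1, 0, 0, -0.04, 0, 1, 0, 0, -0.12, 0, 1, 0, 0, -0.2, 0, 1, 0, 0, -0.28, 0, 1]}}

```text
clock: 16.0
position: [0.4981, -0.2561, 0.1547]
ee_rot: [0.0, 0.729, 0.685, 0.0]
contact_force: [-0.5, -0.5, -0.7]
width: 0.059
```

Run:
```python
from h import *
w=wrist("w_j"); cv2.imwrite("pics/w_j.png",w["frame"]); go(.4916,-.0417,.15,3.8)
```

```text
cur [ 0.5017 -0.2584  0.1618] yaw -3.51 q6 -0.54 t 16.05 w 0.0589 F [ 1.3 -0.8  3.6]
shift frac [ 0.4315 -0.047   0.0201] twist frac -0.0406 alt 0.9594
```

View pics/w_j.png

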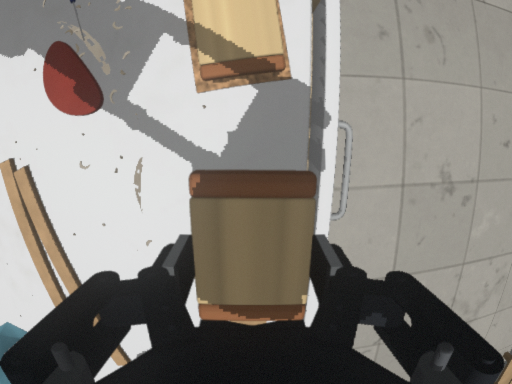

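Run:
```python
from h import *
w=np.load("pics/w_j.npy",allow_pickle=True).item()
P=wpix(w,[(191,172),(315,172),(304,321),(200,321)],w["s"]["position"][2]-.003); R=Rt(w["s"])
L=(np.c_[P-w["s"]["position"][:2],[0]*4]@R)*1000; print(L.round(1),L.mean(0))
```

```text
[[ 42.6 -26.8  -0. ]
 [ 42.6  29.3  -0. ]
 [-41.4  29.9   0. ]
 [-41.3 -28.3   0. ]] [6.59987970e-01 1.02458414e+00 9.47367411e-05]
```

Emit:
{"api": "step_arm", "payload": {"moves": [0.1, -0.01, 0, -0.02, 1, 0.2, -0.02, 0.01, -0.04, 1, 0.3, -0.035, 0.02, -0.0406, 1, 0.39, -0.045, 0.02, -0.0406, 1, 0.43, -0.047, 0.02, -0.0406, 1]}}

```text
clock: 16.55
position: [0.4865, -0.0365, 0.1429]
ee_rot: [-0.001, 0.682, 0.731, 0.0]
contact_force: [0.4, -0.4, -0.5]
width: 0.0588
```

Emit:
{"api": "step_arm", "payload": {"moves": [0, 0, 0, 0, 1, 0, 0, 0, 0, 1]}}

```text
clock: 16.75
position: [0.4884, -0.0403, 0.1431]
ee_rot: [0.001, 0.683, 0.731, 0.0]
contact_force: [-0.4, -0.8, 0.0]
width: 0.0586
```

```bash
python3 -c "
from h import *
go(.4916,-.0417,.0838,3.8)"
```

```text
cur [ 0.4884 -0.0403  0.1431] yaw 3.87 q6 -0.29 t 16.75 w 0.0586 F [-0.4 -0.8  0. ]
shift frac [-0.0031  0.006   0.1187] twist frac 0.0004 alt -0.9996
```

The short board is centred in the hand to 1 mm, so I lower it.

Emit:
{"api": "step_arm", "payload": {"moves": [-0.003, 0.005, 0.04, 0, 1, -0.003, 0.005, 0.08, 0, 1, -0.003, 0.005, 0.1, 0, 1, -0.003, 0.005, 0.11, 0, 1, -0.003, 0.005, 0.114, 0, 1]}}

```text
clock: 17.25
position: [0.4909, -0.0422, 0.0855]
ee_rot: [-0.0, 0.684, 0.73, -0.0]
contact_force: [0.7, 1.1, 0.1]
width: 0.0588
```

Emit:
{"api": "step_arm", "payload": {"moves": [0, 0, 0.002, 0, 1, 0, 0, 0.003, 0, 1]}}

```text
clock: 17.45
position: [0.4913, -0.0417, 0.0847]
ee_rot: [0.001, 0.683, 0.73, 0.0]
contact_force: [-0.1, 0.1, -0.5]
width: 0.0586
```

Emit:
{"api": "step_arm", "payload": {"moves": [0, 0, 0.001, 0, 1, 0, 0, 0.002, 0, 1, 0, 0, 0.002, 0, 1]}}

```text
clock: 17.75
position: [0.4912, -0.0415, 0.0839]
ee_rot: [0.001, 0.683, 0.73, 0.0]
contact_force: [-0.2, 0.0, 3.4]
width: 0.0589
```

Emit:
{"api": "step_arm", "payload": {"moves": [0, 0, 0, 0, -0.4, 0, 0, 0, 0, -0.6, 0, 0, -0.005, 0, -0.8, 0, 0, -0.02, 0, -1, 0, 0, -0.06, 0, -1]}}

```text
clock: 18.25
position: [0.4895, -0.0412, 0.1125]
ee_rot: [-0.002, 0.683, 0.73, -0.001]
contact_force: [-0.3, 0.0, 0.1]
width: 0.0855
```

Emit:
{"api": "step_arm", "payload": {"moves": [0, 0, -0.08, 0, -1, 0, 0, -0.14, 0, -1, 0, 0, -0.2, 0, -1, -0.1, 0, -0.2, 0, -1, -0.1, 0, -0.2, 0, -1]}}

```text
clock: 18.75
position: [0.4957, -0.0959, 0.2152]
ee_rot: [0.003, 0.684, 0.729, -0.0]
contact_force: [0.3, -0.2, -0.3]
width: 0.0855
```

Run:
```python
from star import *
w=wrist("w_k"); cv2.imwrite("pics/w_k.png",ortho(w,.4916,-.0413,.081,.13,600)); go(.370,.309,.15,65.5)
```

```text
cur [ 0.4945 -0.0935  0.2142] yaw 3.61 q6 -0.39 t 18.8 w 0.0854 F [0.3 0.  0.3]
shift frac [ 0.8192 -0.1982  0.127 ] twist frac -0.3439 alt 0.6561
```

View pics/w_k.png

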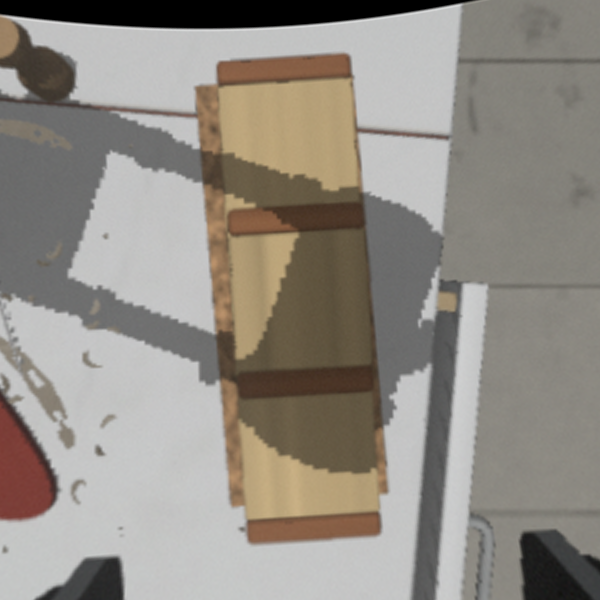

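Short board centre is (0.492, −0.0413), aligned with the long board. Next, the mould.

Emit:
{"api": "step_arm", "payload": {"moves": [0.82, -0.198, 0.02, -0.344, -1, 0.82, -0.198, 0.02, -0.344, -1, 0.82, -0.198, 0.02, -0.344, -1, 0.82, -0.198, 0.02, -0.344, -1, 0.82, -0.198, 0.02, -0.344, -1]}}

```text
clock: 19.3
position: [0.4178, 0.1493, 0.2072]
ee_rot: [-0.0, 0.366, 0.931, 0.0]
contact_force: [0.9, 1.1, -0.5]
width: 0.0848
```

```bash
python3 -c "
from h import *
go(.370,.309,.15,65.5)"
```

```text
cur [0.4178 0.1493 0.2072] yaw 47.09 q6 -0.64 t 19.3 w 0.0848 F [ 0.9  1.1 -0.5]
shift frac [0.2874 0.1689 0.1147] twist frac -0.1023 alt 0.8977
```

Emit:
{"api": "step_arm", "payload": {"moves": [0.287, 0.169, 0.115, -0.102, -1, 0.287, 0.169, 0.115, -0.102, -1, 0.287, 0.169, 0.115, -0.102, -1, 0.287, 0.169, 0.115, -0.102, -1, 0.287, 0.169, 0.115, -0.102, -1]}}

```text
clock: 19.8
position: [0.37, 0.3096, 0.1483]
ee_rot: [-0.002, 0.213, 0.977, -0.001]
contact_force: [0.5, -0.9, 0.5]
width: 0.0856
```

Run:
```python
from h import *
w=wrist("w_l"); go(.370,.309,.018,65.5); cv2.imwrite("pics/w_l.png",ortho(w,.370,.309,.02,.06,500))
```

```text
cur [0.371  0.3081 0.149 ] yaw 65.34 q6 -0.59 t 19.85 w 0.0857 F [-0.4 -0.8  0. ]
shift frac [0.0021 0.0013 0.2619] twist frac -0.0009 alt 0.9991
```

View pics/w_l.png

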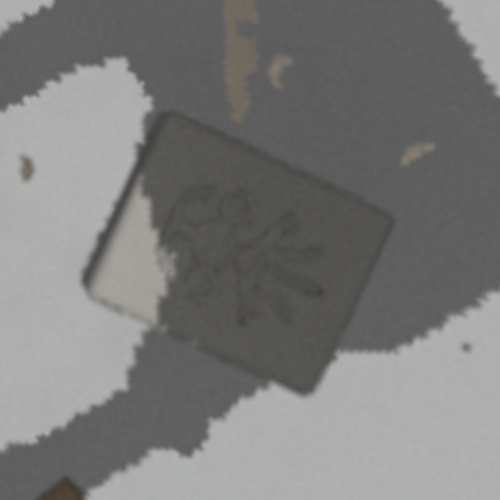

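Mould centre is (0.3675, 0.308), jaw 65.2°. Descend and grasp.

Emit:
{"api": "step_arm", "payload": {"moves": [0.006, -0.002, 0.08, 0, -0.7, 0.006, -0.002, 0.16, 0, -0.7, 0.006, -0.002, 0.23, 0, -0.7, 0.006, -0.002, 0.26, 0, -0.7, 0.006, -0.002, 0.262, 0, -0.7]}}

```text
clock: 20.35
position: [0.3685, 0.3055, 0.0172]
ee_rot: [-0.002, 0.216, 0.976, -0.002]
contact_force: [0.8, -0.3, 0.4]
width: 0.0726
```

Emit:
{"api": "step_arm", "payload": {"moves": [0, 0, 0, 0, -0.3, 0, 0, 0, 0, 0, 0, 0, 0, 0, 1, 0, 0, 0, 0, 1, 0, 0, 0, 0, 1], "force": 35}}

```text
clock: 20.85
position: [0.3708, 0.3078, 0.0201]
ee_rot: [0.001, 0.215, 0.977, 0.001]
contact_force: [0.6, -1.4, 6.1]
width: 0.0498
```

Emit:
{"api": "step_arm", "payload": {"moves": [0, 0, -0.01, 0, 1, 0, 0, -0.04, 0, 1, 0, 0, -0.12, 0, 1, 0, 0, -0.2, 0, 1, 0, 0, -0.28, 0, 1]}}

```text
clock: 21.35
position: [0.369, 0.3072, 0.1603]
ee_rot: [-0.0, 0.215, 0.977, -0.0]
contact_force: [0.3, 0.5, -0.6]
width: 0.05
```

Emit:
{"api": "step_arm", "payload": {"moves": [0, 0, 0, 0, 1, 0, 0, 0, 0, 1]}}

```text
clock: 21.55
position: [0.3696, 0.3075, 0.1596]
ee_rot: [0.001, 0.215, 0.977, 0.001]
contact_force: [0.2, -0.8, -0.7]
width: 0.05
```

Run:
```python
from h import *
w=wrist("w_m"); cv2.imwrite("pics/w_m.png",cv2.resize(w["frame"][150:342,100:412],None,fx=2.5,fy=2.5)); go(.492,-.0413,.16,3.8)
```

```text
cur [0.3688 0.307  0.1583] yaw 65.13 q6 -0.59 t 21.6 w 0.0497 F [-0.5 -0.2 -1.2]
shift frac [-0.5165 -0.5283 -0.0033] twist frac 0.3407 alt -0.6593
```

View pics/w_m.png

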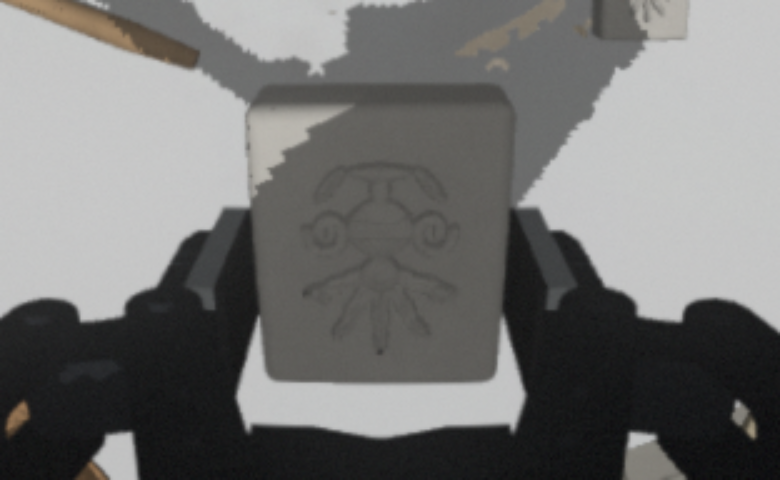

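The mould is held level. The top face spans rows 104–380 in the crop.

Run:
```python
from h import *
w=np.load("pics/w_m.npy",allow_pickle=True).item(); o=lambda u,v:(u/2.5+100,v/2.5+150)
P=wpix(w,[o(247,104),o(514,104),o(497,380),o(268,380)],w["s"]["position"][2]+.0005); R=Rt(w["s"])
L=(np.c_[P-w["s"]["position"][:2],[0]*4]@R)*1000; print(L.round(1),L.mean(0))
```

```text
[[ 33.8 -23.5  -0.1]
 [ 33.7  24.1   0. ]
 [-25.8  24.6   0.1]
 [-25.6 -23.1  -0. ]] [ 4.00971057e+00  5.40615059e-01 -2.88989380e-03]
```

Emit:
{"api": "step_arm", "payload": {"moves": [-0.05, -0.05, 0, 0.04, 1, -0.12, -0.12, 0, 0.08, 1, -0.19, -0.19, 0, 0.12, 1, -0.26, -0.26, 0, 0.16, 1, -0.33, -0.33, 0, 0.2, 1]}}

```text
clock: 22.1
position: [0.4487, 0.0865, 0.1568]
ee_rot: [-0.002, 0.509, 0.861, -0.001]
contact_force: [1.7, 0.4, -1.7]
width: 0.05
```

```bash
python3 -c "
from h import *
go(.492,-.0413,.16,3.8)"
```

```text
cur [0.4487 0.0865 0.1568] yaw 28.84 q6 -0.47 t 22.1 w 0.05 F [ 1.7  0.4 -1.7]
shift frac [-0.2657 -0.0474 -0.0068] twist frac 0.1391 alt -0.8609
```

The mould sits 4 mm ahead along tool x, so I aim the TCP at y=−0.045.

Emit:
{"api": "step_arm", "payload": {"moves": [-0.08, -0.014, 0, 0.04, 1, -0.16, -0.028, 0, 0.08, 1, -0.22, -0.04, 0, 0.12, 1, -0.26, -0.047, 0, 0.139, 1, -0.274, -0.048, 0, 0.139, 1]}}

```text
clock: 22.6
position: [0.495, -0.0447, 0.1567]
ee_rot: [-0.002, 0.682, 0.731, -0.001]
contact_force: [0.6, 0.1, -1.5]
width: 0.0498
```

Emit:
{"api": "step_arm", "payload": {"moves": [0, 0, 0, 0, 1, 0, 0, 0, 0, 1, 0, 0, 0, 0, 1]}}

```text
clock: 22.9
position: [0.4948, -0.0418, 0.1583]
ee_rot: [-0.001, 0.681, 0.733, -0.0]
contact_force: [0.1, -0.7, -0.7]
width: 0.0499
```

```bash
python3 -c "
from h import *
go(.4922,-.0453,.1005,3.8)"
```

```text
cur [ 0.4948 -0.0418  0.1583] yaw 4.21 q6 -0.3 t 22.9 w 0.0499 F [ 0.1 -0.7 -0.7]
shift frac [-0.0068 -0.0056  0.1157] twist frac 0.0023 alt -0.9977
```

Emit:
{"api": "step_arm", "payload": {"moves": [-0.006, -0.005, 0.04, 0, 1, -0.006, -0.005, 0.08, 0, 1, -0.006, -0.005, 0.1, 0, 1, -0.006, -0.005, 0.108, 0, 1, -0.006, -0.005, 0.11, 0, 1]}}

```text
clock: 23.4
position: [0.4934, -0.0458, 0.1037]
ee_rot: [-0.0, 0.681, 0.732, 0.0]
contact_force: [0.3, -0.1, -0.5]
width: 0.05
```

Emit:
{"api": "step_arm", "payload": {"moves": [0, 0, 0.002, 0, 1, 0, 0, 0.003, 0, 1]}}

```text
clock: 23.6
position: [0.4939, -0.0463, 0.1029]
ee_rot: [0.001, 0.681, 0.732, 0.0]
contact_force: [0.4, -0.1, -0.8]
width: 0.0496
```

Emit:
{"api": "step_arm", "payload": {"moves": [0, -0.002, 0.001, 0, 1, 0, -0.002, 0.003, 0, 1, 0, -0.002, 0.003, 0, 1]}}

```text
clock: 23.9
position: [0.4925, -0.0464, 0.1012]
ee_rot: [0.0, 0.681, 0.732, 0.0]
contact_force: [-0.0, 0.5, 2.0]
width: 0.0503
```

Emit:
{"api": "step_arm", "payload": {"moves": [0, 0, 0.001, 0, 1, 0, 0, 0.002, 0, 1, 0, 0, 0.002, 0, 1]}}

```text
clock: 24.2
position: [0.4925, -0.0464, 0.1011]
ee_rot: [0.0, 0.681, 0.732, 0.0]
contact_force: [-2.6, 0.8, 9.5]
width: 0.0504
```

Seated, with 9.5 N of contact. Release and retreat.

Emit:
{"api": "step_arm", "payload": {"moves": [0, 0, -0.002, 0, -0.3, 0, 0, -0.002, 0, -0.5, 0, 0, -0.005, 0, -0.8, 0, 0, -0.02, 0, -1, 0, 0, -0.06, 0, -1]}}

```text
clock: 24.7
position: [0.4911, -0.046, 0.1289]
ee_rot: [-0.002, 0.681, 0.732, -0.001]
contact_force: [-0.2, 0.1, -0.4]
width: 0.0853
```

Emit:
{"api": "step_arm", "payload": {"moves": [0, 0, -0.08, 0, -1, 0, 0, -0.14, 0, -1, 0, 0, -0.2, 0, -1, -0.1, 0, -0.2, 0, -1, -0.1, 0, -0.2, 0, -1]}}

```text
clock: 25.2
position: [0.4975, -0.1007, 0.2316]
ee_rot: [0.003, 0.682, 0.731, -0.0]
contact_force: [-1.0, 1.4, 0.2]
width: 0.0852
```

Emit:
{"api": "step_arm", "payload": {"moves": [0, 0, 0, 0, -1, 0, 0, 0, 0, -1, 0, 0, 0, 0, -1, 0, 0, 0, 0, -1, 0, 0, 0, 0, -1]}}

```text
clock: 25.7
position: [0.4959, -0.0956, 0.2296]
ee_rot: [-0.0, 0.681, 0.732, -0.0]
contact_force: [-0.2, 0.5, -0.0]
width: 0.0855
```

Run:
```python
from h import *
w=wrist("w_n"); s=get_image("scene")["frame"]
a=ortho(w,.4916,-.0413,.101,.09,400); b=cv2.resize(s[160:235,200:320],(400,250),interpolation=cv2.INTER_CUBIC)
cv2.imwrite("pics/w_n.png",np.hstack([a,cv2.copyMakeBorder(b,0,150,0,0,cv2.BORDER_CONSTANT)])); go(.49,-.04,.2,3.8)
```

```text
cur [ 0.4959 -0.0958  0.2297] yaw 4.14 q6 -0.4 t 25.8 w 0.0855 F [ 0.1  0.  -0.1]
shift frac [ 0.1121 -0.0038  0.0595] twist frac 0.0019 alt -0.9981
```

View pics/w_n.png

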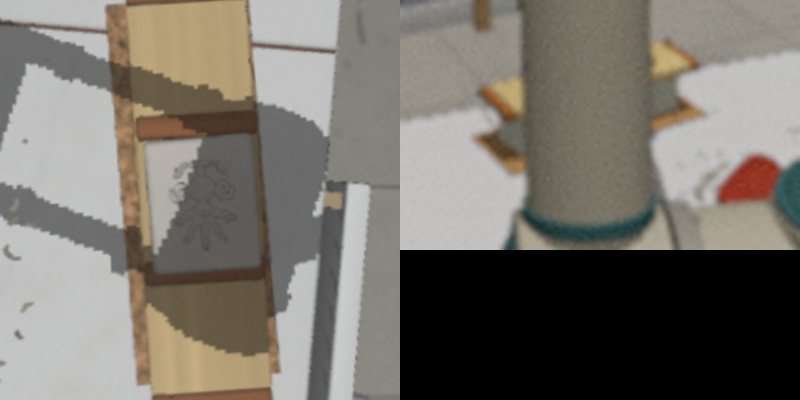

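The mould's centre is about (0.494, −0.042), within about 2 mm of the short board's (0.492, −0.041). The gripper is clear, so I hand in.

```bash
python3 -c "
from h import *
print(job.sign_off())"
```

```text
the job is handed in; nothing more can be done
None
```

I built the stack on the two props and handed it in at about 26 s of the 112 s allowed. The sign-off gives no verdict, so the figures below are my own camera measurements.

| Part | Measured centre (x, y), m | Check |
|---|---|---|
| Long board | (0.4916, −0.0413) | yaw about 4°; about 2 mm from the prop midpoint |
| Star tile | (0.4916, −0.0421) | about 1 mm off the long board's middle |
| Short board | (0.492, −0.0413) | about 1 mm off the tile; aligned with the long board |
| Plaster mould | (0.494, −0.042) | about 2 mm off the short board's middle |

- **Props:** I measured them only once, in the top view, at 148 mm apart. They are hidden under the board now, so I did not recheck them.
- **Contact heights:** each piece met its support at the height I expected, to within about 2 mm.
- **Failed grasp:** the first try at the star tile closed above it, pressing down with about 40 N from the fingertips. A closer look showed the tile had not moved, and the second grasp worked.
- **Final checks:** the gripper stood clear with no contact force. In the scene camera the arm hid most of the stack, so levelness there is confirmed only at the long board's two ends. The wrist view showed nothing tilted.

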